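# Close the sliding cabinet door past its spring catch

## Robot

A 7-joint arm with a two-finger parallel gripper is mounted at the origin on the work surface. World frame = base frame: x ahead of the robot, y to its left, z up, the work surface at z = 0. Lengths are in m, angles in rad, forces in N, time in s.
With the tool pointing down it reaches from about 0.4 to 0.875 m from the base axis. Payload 19.3 kg.
Tool frame: the origin (TCP) lies at the very end of the fingers, on their centre line; the grasp point (between the pads) lies 19 mm behind it; x points along the fingers, y is the direction in which the jaws open and shut, and the axes are right-handed (so a half turn about x gives the same grasp; the last joint's range is limited). The gripper opens to 85 mm and grips with 20 to 120 N. Pads are 22 mm wide; open, the fingers measure 114 mm over their backs; the gripper's body (76 mm by 85 mm) begins 54 mm behind the grasp point. The pads swing forward as they close: fully open they stand 13 mm farther back than shut.
Start: joints at [-0.07, 0.521, -0.036, 1.599, 0.021, 1.021, -0.113], TCP at [0.625, -0, 0.231] pointing down, gripper open.
Joint ranges: [-2.91, 2.91], [-0.3, 2.13], [-1.5, 1.42], [0.17, 2.43], [-1.26, 4.41], [0.16, 1.93], [-2.52, 2.52]. Speed limits (rad/s): [1.89, 1.89, 2.39, 2.39, 3.01, 3.01, 3.01].

## Interface

Orientations are given as [roll, pitch, yaw] about the fixed x, y, z axes, in that order (R = Rz(yaw) Ry(pitch) Rx(roll)).
In Python, from workcell import bot, grab_frame, job_done gives the robot as it stands.
- The arm moves only by the shell command python3 -m pendant 'ROWS' [OPENING] [FORCE]. ROWS is JSON, a list of rows, each a list of 4 numbers: the shift along the tool's x, y, z in mm, then the turn about the tool's x in degrees. A call has 1 to 12 rows; each row shifts and turns the commanded pose from where the row before left it, along the tool's axes as they then stand; what a row does not reach is not made up. A row lasts 1/8 s, in which the tool goes at most 62.5 mm and 10.7 degrees, less where a joint would pass 70% of its speed; a pose out of reach is approached as far as the arm can. A call is refused whole if a number of a shift passes 62.5 or a number of a turn 10.7, either way. A call with a gripper value outside its range is refused whole. OPENING is the opening, from -1 (shut) to 1 (fully open), set as the call begins (- or left out, the last holds). The fingers move at their own pace and stop on an object; FORCE is the grip in N (left out, the last holds). Time passes only in rows, so rows that do not move let the fingers close. It gives the time, the measured TCP pose, the force and the opening at its end, in the units of the state.
- bot.observe(): the state, without advancing time (a new reading comes with each control period).
- grab_frame(name): name is "scene" or "side" or "wrist"; returns a dict with "img" (480x640x3 uint8, red, green, blue), "fovy" (degrees; the focal length in pixels is half the picture's height over the tangent of half this angle, whatever the lens; pixels are square), "cx", "cy" (the principal point, pixels), "R" (3x3) and "t" (3): a world point X has camera coordinates R X + t. Camera axes: x right, y down, z forward; pixel columns grow to the right and rows downward; lengths in m; the calibration is good to about 2 mm. The wrist camera is an equidistant fisheye: a pixel r from the principal point sees the ray r / f radians off the axis. A picture is of the moment at which its call begins. There is no depth.
- job_done(): hands the job in, once; it reports no verdict.
The state is a dict: "clock": time; "qpos": joint angles; "qd": joint speeds; "joint_efforts": joint torques, N m; "position": TCP position; "tool_rot": TCP orientation; "force": force on the tool from outside, world axes, zero at the start; "moment": the same for the moment, N m; "grip_width": finger opening in m.
Only numpy, scipy, OpenCV 4.12 (cv2) and the standard library are available. Lean on these libraries where they do the work, as an engineer would, in place of code of your own. Each camera call takes 0.05 s, during which the arm holds its last target.

## Task

Shut the sliding door of the low plywood cabinet so that it is locked for folding up the board: push the door along by its black upright pull until it is close to the spring catch, press the red catch plate down, and hold it down while you slide the door's steel tongue past the catch nose to the closed stop, then let go so that the catch springs up behind the tongue. Do it all with the fingertips: only push the pull from behind, never pinch it or press on its leading face, and do not force the door against the catch. Leave every other thing on the board and on the cabinet where it is.

Things in the scene. Friction and masses are not known exactly. Their poses are not given: they have to be found in the camera images.
- cabinet: Shallow plywood cabinet lying on its back, 270 (x) x 420 (y) x 90 mm high, fixed to the board. Origin: centre of its underside, at board level. Its +y is the way the door closes; its -x side faces the robot. Yaw up to 0.3 rad. All offsets here are along the cabinet's axes, all heights above the board. Tallest on it: pull 135, tin 116, dish 110, nose 110 mm.
- door (a joint): Plywood door sliding in channels, m: 0 fully open, grows to cabinet +y, 0.115 closed at its stop. 2 N of friction, stays where left. With the catch up it is blocked at 0.072 (tongue meets nose); from 0.072 to 0.112 the tongue is over the nose; past 0.112 the catch can spring up behind it.
- catch (a joint): How far the catch plate is pressed down, m: 0 up, 0.010 fully down on the rail. Spring: 3 N to start, 8 N fully down. The nose clears the tongue from 0.005 on. A tongue above the nose also keeps it down.
- plate_top (a point): Centre of the top of the red catch plate: 32 (x) x 96 mm (y), top at height 104 mm up, 94 mm fully down; the point moves with it. It sinks level wherever it is pressed. A fingertip can run along its whole length, beside the nose. It lies on a 57 mm wide plywood rail of height 90 mm; past its ends are only screwed keepers of height 95 mm.
- nose (a point): Top centre of the catch's steel nose, 12 (x) x 10 mm (y), moving down with the plate: 24 mm to the +x and 22 mm to the +y of plate_top, 5.5 mm above the plate (height 109.5 up, 99.5 fully down). It stands in the tongue's way when up.
- pull_face (a point): On the rear (-y) face of the door's black pull, the face to push to +y, above the plate's middle line; moves with the door. Pull: 98 mm wide (x, from 16 to the -x to 82 to the +x of this point), 10 thick (y), from height 108 to 135 (point at 121.5); it passes freely over the plate. It is 3 mm to the +y of plate_top with the door blocked at the nose, 46 mm with it closed.
- tongue_tip (a point): Middle of the leading (+y) edge of the door's steel tongue, on its underside (height 104.5); moves with the door. The tongue is 30 mm long (y), 6 thick, and lies under the pull on the door side, in line with the nose, over 16 to 62 mm to the +x of pull_face; it reaches 16 mm behind (-y) and 14 mm ahead of pull_face. A finger on the plate's middle line stays clear of it.
- pull_front (a point): On the leading (+y) face of the pull, 10 mm to the +y of pull_face. The leading half of the pull's thickness, with this face, is not to be touched: the pull is pushed from behind and never pinched.
- dish: Bystander: green ceramic dish with tiny springs, 76 mm across, 24 mm high, standing on the fixed half of the cabinet near its -y end. Origin under its centre.
- tin: Bystander: small round aluminium tin, 38 mm across, 26 mm high, standing on the cabinet's near rail towards its -y end. Origin under its centre.
- tray: Bystander: yellow capacitor tray, 130 x 200 x 35 mm, on the board. Origin under its centre.
- spool: Bystander: solder spool, 64 mm across, 46 mm high, upright on the board. Origin under its centre.
- jar: Bystander: amber jar with a black lid, 56 mm across, 75 mm high, on the board. Origin under its centre.
- driver: Bystander: screwdriver with a chrome shaft and dark handle, 160 mm long, lying on the board before the cabinet. Origin on its underside.

How it is judged:
On the way, in this order (a step that is already met when the one before it is completed fails the run):
1. the fingers press the catch plate down while the door's tongue is still short of the nose (value of joint catch above 0.0025 m and contact force between the fingers and catch above 1 N and value of joint door below 0.0745 m), for 0.02 s.
2. the door's tongue slides over the held-down nose (value of joint catch above 0.0045 m and value of joint door between 0.078 and 0.111 m), for 0.04 s.
At the end, for the whole second after the job is handed in: The door is closed to within 4.5 mm of its stop and at rest, and the catch has sprung up (less than 2 mm pressed) behind the tongue, so the door is locked (value of joint door above 0.1105 m and value of joint catch below 0.002 m and velocity of joint door between -0.01 and 0.01 m/s); the robot touches nothing.
It fails at once if the pull is pinched or touched on its leading half (over 3 N) (contact force between the fingers and pull_leading_half above 3 N).
It fails at once if the door is forced against the raised catch (over 60 N) (contact force between catch and door above 60 N).
It fails at once if another thing (dish, tin, tray, spool, jar, screwdriver) is lifted, or moved over 15 mm (distance of any of dish, tin, tray, spool, jar, driver from where it was at the start of the episode above 0.015 m).
It also fails if it takes over 34 s, if anything falls off the work surface, if the arm or the gripper's body presses on something with over 40 N, if the wrist force passes 120 N, or if a joint passes its speed limit or range.

## Working session

There is one attempt and no reset: what is moved stays moved. The work goes in short steps, Python scripts to look and compute and a shell command to move; the robot and the scene stay as the last step left them, time stands still between calls to the robot, and variables do not carry over. Pictures are saved under pics/ and viewed, and the job is handed in when it is done.

```bash
ls; mkdir -p pics; python3 - <<'E'
from workcell import bot, grab_frame
import cv2, pickle
s=bot.observe(); print(s)
for n in("scene","side","wrist"):
    f=grab_frame(n); cv2.imwrite(f"pics/{n}0.png",f["img"][:,:,::-1]); pickle.dump(f,open(f"pics/{n}0.pkl","wb")); print(n,f["fovy"],f["cx"],f["cy"],f["R"],f["t"])
E
```

```text
pics
{'clock': 0.0, 'qpos': array([-0.0701843 ,  0.52198703, -0.03633438,  1.60002302,  0.0211543 ,
        1.02113283, -0.11277785]), 'qd': array([ 0.00117949, -0.00050502,  0.00221698,  0.00066774,  0.00060919,
        0.00056509,  0.00110486]), 'joint_efforts': array([-4.24098413e-03, -9.27110124e+01,  1.97758444e+00, -3.69928443e+01,
        1.76317629e-02,  8.19846697e-03, -6.58496788e-05]), 'position': array([ 6.24641142e-01, -3.21767448e-05,  2.30737094e-01]), 'tool_rot': array([-1.53383244,  1.56962884, -3.10464986]), 'force': array([-0.35969244, -0.24202626, -0.04100974]), 'moment': array([-0.01711805, -0.01555483, -0.0047935 ]), 'grip_width': 0.08518834454274889}
scene 48.735465559934894 319.0159323904546 241.1450349331684 [[ 0.84009575  0.5423184  -0.01139684]
 [ 0.44087963 -0.69489751 -0.56810439]
 [-0.3160131   0.47223745 -0.82287758]] [-0.40949274 -0.20505438  1.7890948 ]
side 53.25374121343326 329.1366278594129 240.4080143865147 [[ 0.99986304 -0.01044959 -0.01283363]
 [-0.0162702  -0.76259086 -0.64667647]
 [-0.00302931  0.64679671 -0.76265643]] [-0.51018043  0.063984    1.17411385]
wrist 65.70646984690485 319.9654924806902 234.08736378916237 [[ 9.99999948e-01  2.88988832e-04  1.42780032e-04]
 [ 2.27605850e-04 -9.46716820e-01  3.22067089e-01]
 [ 2.28246050e-04 -3.22067040e-01 -9.46716837e-01]] [-0.62487888 -0.04131818  0.38037417]
```

View pics/scene0.png

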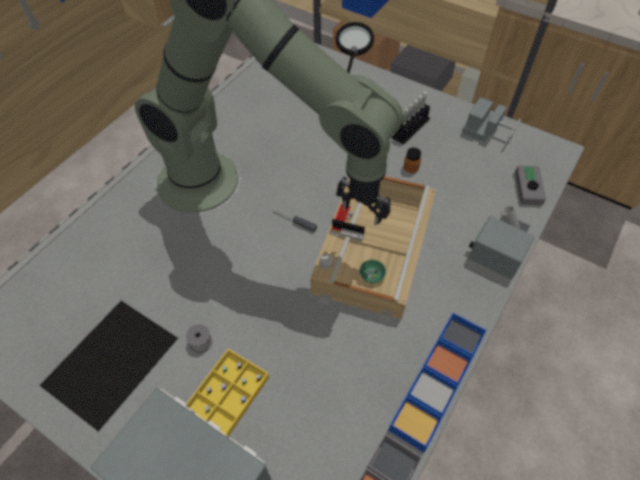

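View pics/side0.png

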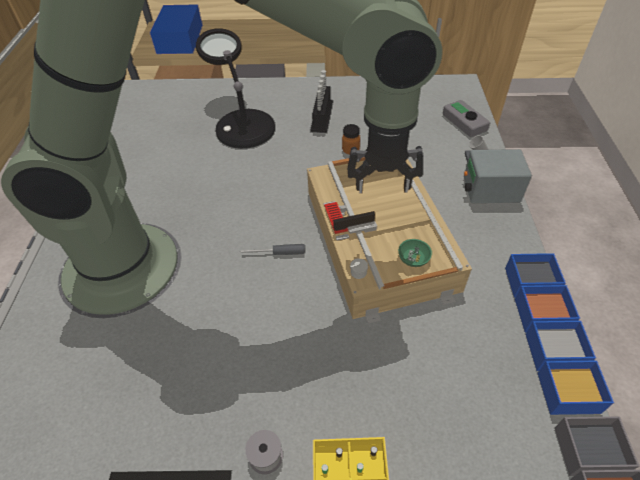

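View pics/wrist0.png

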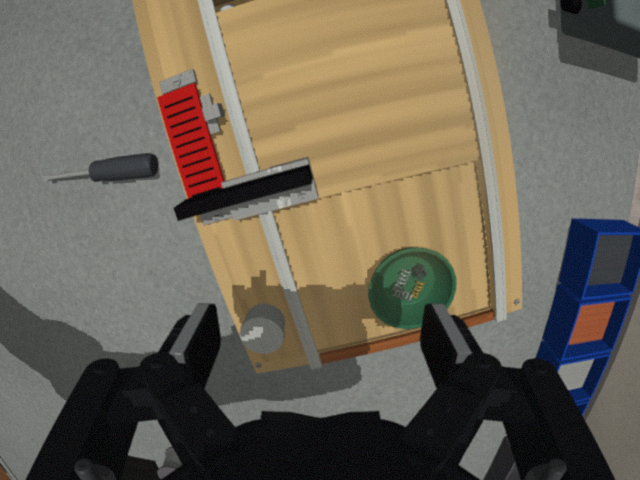

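The wrist picture looks along +y (up). The red plate runs from about (160,95) to (222,190), the nose is at about (212,112), and the black pull is at about (175–312, 165–218). The tin is at (262,328) and the dish at (412,287). I'll zoom in to get exact corners.

```bash
python3 - <<'E'
import cv2
a=cv2.imread("pics/wrist0.png")
cv2.imwrite("pics/w0z.png",cv2.resize(a[60:240,130:330],None,fx=4,fy=3.3,interpolation=cv2.INTER_CUBIC)[:600,:800])
cv2.imwrite("pics/w0z.png",cv2.resize(a[60:210,140:340],(800,600),interpolation=cv2.INTER_CUBIC))
a=cv2.imread("pics/side0.png")
cv2.imwrite("pics/s0z.png",cv2.resize(a[150:300,300:500],(800,600),interpolation=cv2.INTER_CUBIC))
E
```

```text
(no output)
```

View pics/w0z.png

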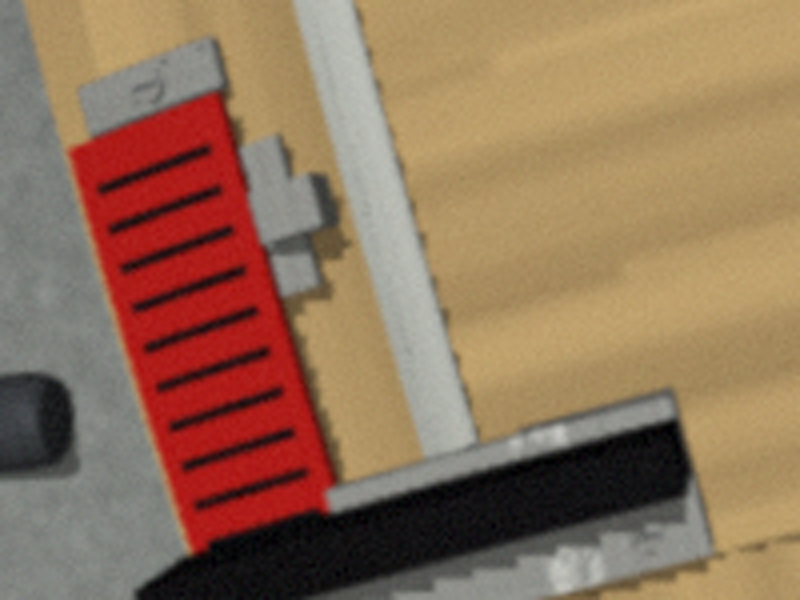

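View pics/s0z.png

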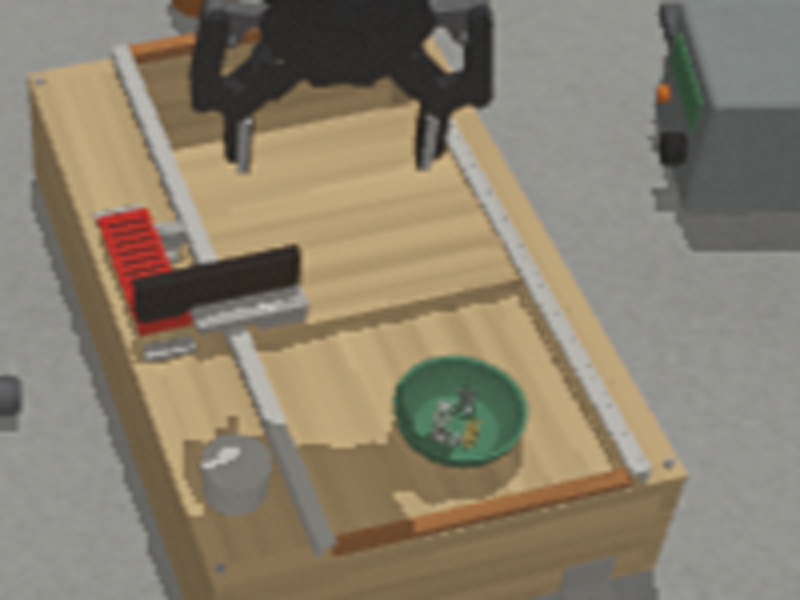

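```bash
cat > h.py <<'E'
import numpy as np,pickle
def world(f,u,v,z):
    fl=240/np.tan(np.radians(f["fovy"])/2); x=np.array([u-f["cx"],v-f["cy"]]); return f,fl,x
def ray(f,u,v,fish):
    fl=240/np.tan(np.radians(f["fovy"])/2); a,b=u-f["cx"],v-f["cy"]
    if fish:
        r=np.hypot(a,b); th=r/fl; d=np.array([a/r*np.sin(th),b/r*np.sin(th),np.cos(th)])
    else: d=np.array([a/fl,b/fl,1])
    R=np.array(f["R"]); return -R.T@np.array(f["t"]), R.T@d
def atz(f,u,v,z,fish=False):
    c,d=ray(f,u,v,fish); return c+d*(z-c[2])/d[2]
E
python3 - <<'E'
from h import *
W=pickle.load(open("pics/wrist0.pkl","rb"));S=pickle.load(open("pics/side0.pkl","rb"))
w=lambda u,v,z:atz(W,140+u/4,60+v/4,z,True)
s=lambda u,v,z:atz(S,300+u/4,150+v/4,z)
FL=w(72,148,.104);FR=w(220,95,.104);NR=w(335,485,.104);NL=w(190,552,.104)
print(FL,FR,NR,NL)
print("width",np.linalg.norm(FL-FR),"yaw",np.arctan2(FR[1]-FL[1],FR[0]-FL[0]))
d=NL-FL;print("yaw L",np.arctan2(d[0],-d[1]),np.linalg.norm(d)); d=NR-FR;print("yaw R",np.arctan2(d[0],-d[1]))
yaw=np.arctan2(d[0],-d[1])
ex=np.array([np.cos(yaw),np.sin(yaw)]);ey=np.array([-ex[1],ex[0]])
pt=(FL+FR)[:2]/2-0.048*ey;print("plate_top wrist",pt)
for n,p in dict(nose=w(305,205,.1095)).items(): print(n,(p[:2]-pt)@ex,(p[:2]-pt)@ey)
print("side plate FL,FR",s(97,215,.104),s(150,208,.104))
a,b=s(97,215,.104),s(150,208,.104);print("pt side",(a+b)[:2]/2-.048*ey)
for n,p in dict(pull_bl=s(135,322,.108),pull_br=s(300,283,.108),tl=s(133,283,.135),tr=s(298,246,.135),w_lead_r=w(680,422,.135),w_lead_m=w(330,515,.135),w_rear_l=w(135,592,.135)).items(): print(n,p,(p[:2]-pt)@ex,(p[:2]-pt)@ey)
tin=atz(W,262,328,.116,True);print("tin",tin,(tin[:2]-pt)@ex,(tin[:2]-pt)@ey)
tin=s(237,455,.116);print("tin",tin,(tin[:2]-pt)@ex,(tin[:2]-pt)@ey)
di=atz(W,412,287,.11,True);print("dish",di,(di[:2]-pt)@ex,(di[:2]-pt)@ey)
E
```

```text
[0.50254156 0.10119184 0.104     ] [0.5331195  0.10840834 0.104     ] [0.55254134 0.03381548 0.104     ] [0.52207546 0.0214388  0.104     ]
width 0.03141795941868314 yaw 0.23176285006260233
yaw L 0.2402010195451484 0.0821104125103532
yaw R 0.25471582377578894
plate_top wrist [0.52992511 0.05834881]
nose 0.027178193744488342 0.02203535153907937
side plate FL,FR [0.50081365 0.10139583 0.104     ] [0.53300551 0.10660878 0.104     ]
pt side [0.52900416 0.05755103]
pull_bl [0.52232683 0.01095584 0.108     ] -0.019294749397525988 -0.04394929171573414
pull_br [0.61890452 0.0391676  0.108     ] 0.08127538348821231 -0.04098251054056203
tl [0.52143848 0.01646753 0.135     ] -0.01876566088761642 -0.038391604547993806
tr [0.61642144 0.04315643 0.135     ] 0.07987748957944744 -0.03649671949501312
w_lead_r [0.61841902 0.04915023 0.135     ] 0.0833208745967447 -0.031199642084553378
w_lead_m [0.55966132 0.03444693 0.135     ] 0.022754196498714255 -0.030623327450474844
w_rear_l [0.5226873  0.02166227 0.135     ] -0.016248211153327263 -0.033679135686659145
tin [ 0.57692429 -0.08612304  0.116     ] 0.009080111116138948 -0.15165286192307031
tin [ 0.57521516 -0.09222793  0.116     ] 0.005887877144159312 -0.1571301283909433
dish [ 0.69945887 -0.05134559  0.11      ] 0.13642399822099682 -0.14887259385048118
```

```bash
cat >> h.py <<'E'
from scipy.spatial.transform import Rotation as Ro
yaw=0.242; ex=np.array([np.cos(yaw),np.sin(yaw),0]);ey=np.array([-ex[1],ex[0],0]);pt=np.array([.5295,.058,0])
def cab(p): 
    d=np.array(p)-pt; return np.round(1000*np.array([d@ex,d@ey,p[2]]),1)
def st():
    from workcell import bot
    s=bot.observe(); R=Ro.from_euler("xyz",s["tool_rot"]).as_matrix()
    print("t",round(s["clock"],2),"cab",cab(s["position"]),"F cab",np.round([s["force"]@ex,s["force"]@ey,s["force"][2]],1),"g",s["grip_width"])
    return s,R
def go(x,y,z):
    s,R=st(); tgt=pt+(x*ex+y*ey)/1000+np.array([0,0,z/1000]); print("tool mm",np.round(1000*R.T@(tgt-s["position"]),1))
E
python3 - <<'E'
from h import *
s,R=st();print(R.round(3))
print("tool axes in cab: ",[(round(float(R[:,i]@ex),3),round(float(R[:,i]@ey),3)) for i in range(3)])
go(-3,-72,160)
E
```

```text
t 0.15 cab [ 78.6 -79.2 230.9] F cab [ 0.8 -0.8  0. ] g 0.085237358750105
[[-0.001  1.     0.   ]
 [-0.     0.    -1.   ]
 [-1.    -0.001  0.   ]]
tool axes in cab:  [(-0.001, 0.0), (0.971, -0.24), (-0.24, -0.971)]
t 0.15 cab [ 78.6 -79.2 230.9] F cab [ 0.8 -0.8  0. ] g 0.085237358750105
tool mm [ 70.9 -80.8  12.6]
```

```bash
python3 -m pendant '[[0,-20,3,0],[0,-20,3,0],[0,-20,3,0],[0,-20,3,0],[0,0,0,-7],[0,0,0,-7],[15,0,0,0],[15,0,0,0],[0,0,0,0]]' -1 30; python3 - <<'E'
from h import *
from workcell import grab_frame
import cv2
go(-3,-70,120)
for n in("side","wrist"):
    f=grab_frame(n); cv2.imwrite(f"pics/{n}1.png",f["img"][:,:,::-1]); pickle.dump(f,open(f"pics/{n}1.pkl","wb"))
a=cv2.imread("pics/side1.png");cv2.imwrite("pics/s1z.png",cv2.resize(a[100:250,260:460],(800,600),interpolation=cv2.INTER_CUBIC))
E
```

```text
clock: 1.27
position: [0.5441, -0.012, 0.1995]
tool_rot: [-1.738, 1.568, -3.066]
force: [0.2, -0.4, -0.3]
grip_width: 0.0002
t 1.27 cab [ -2.6 -71.5 199.5] F cab [ 0.1 -0.4 -0.3] g 0.00019249186772523727
tool mm [79.5 -0.2 -1.4]
```

View pics/s1z.png

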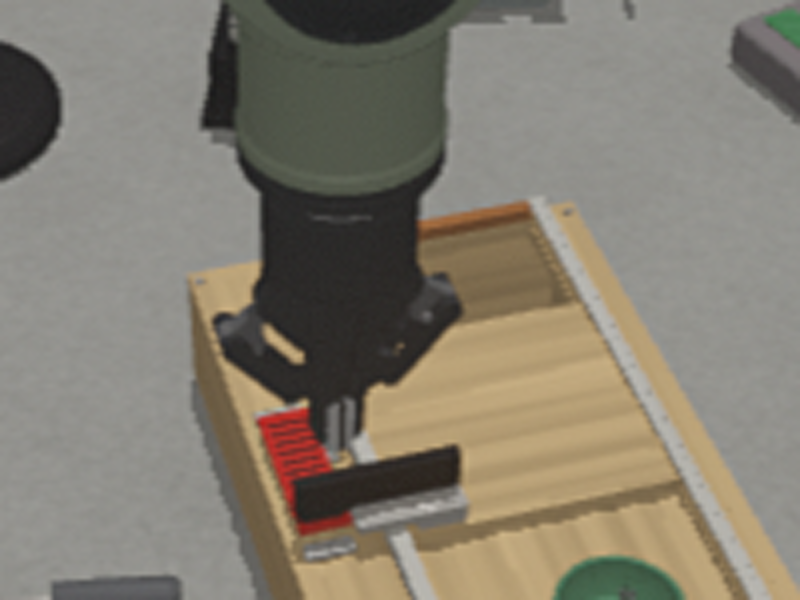

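View pics/wrist1.png

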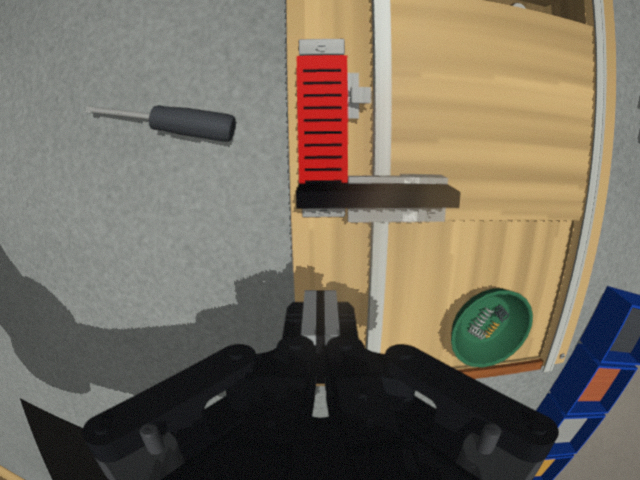

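The closed fingertip lines up with the plate: the plate spans columns 298–348 and the fingers are near column 321. The pull is ahead of the fingers, with its rear edge at row ~208. Next I'll lower behind the pull.

```bash
python3 -m pendant '[[20,0,0,0],[20,0,0,0],[20,0,0,0],[20,0,0,0],[0,0,0,0],[0,0,-5,0],[0,0,-5,0],[0,0,-3,0],[0,0,0,0]]'; python3 - <<'E'
from h import *
go(-3,-55,118)
E
```

```text
clock: 2.5
position: [0.5419, 0.001, 0.1216]
tool_rot: [1.581, 1.57, 0.255]
force: [0.3, 0.5, -0.5]
grip_width: 0.0001
t 2.5 cab [ -1.6 -58.4 121.6] F cab [ 0.4  0.4 -0.5] g 0.00010080940589635059
tool mm [ 3.6 -1.4 -3.4]
```

```bash
python3 -m pendant '[[3,-1,-3,0],[0,0,-3,0],[0,0,-3,0],[0,0,-4,0],[0,0,-4,0],[0,0,-4,0],[0,0,-4,0],[0,0,-4,0],[0,0,0,0]]'; python3 - <<'E'
from h import *
from workcell import grab_frame
import cv2
st()
f=grab_frame("wrist"); cv2.imwrite("pics/wrist2.png",f["img"][:,:,::-1]); pickle.dump(f,open("pics/wrist2.pkl","wb"))
f=grab_frame("side"); cv2.imwrite("pics/s2z.png",cv2.resize(f["img"][100:250,260:460,::-1],(800,600),interpolation=cv2.INTER_CUBIC)); pickle.dump(f,open("pics/side2.pkl","wb"))
E
```

```text
clock: 3.62
position: [0.534, 0.0292, 0.1184]
tool_rot: [2.152, 1.57, 0.826]
force: [-0.3, -0.6, -0.1]
grip_width: -0.0002
t 3.62 cab [ -2.6 -29.1 118.4] F cab [-0.4 -0.5 -0.1] g -0.00021098036740014908
```

View pics/wrist2.png

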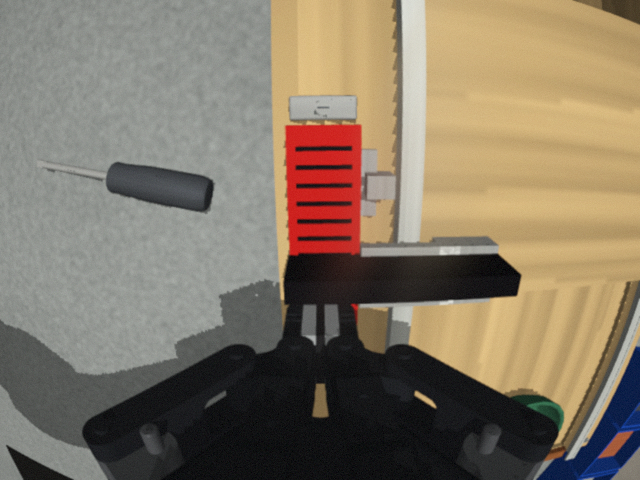

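View pics/s2z.png

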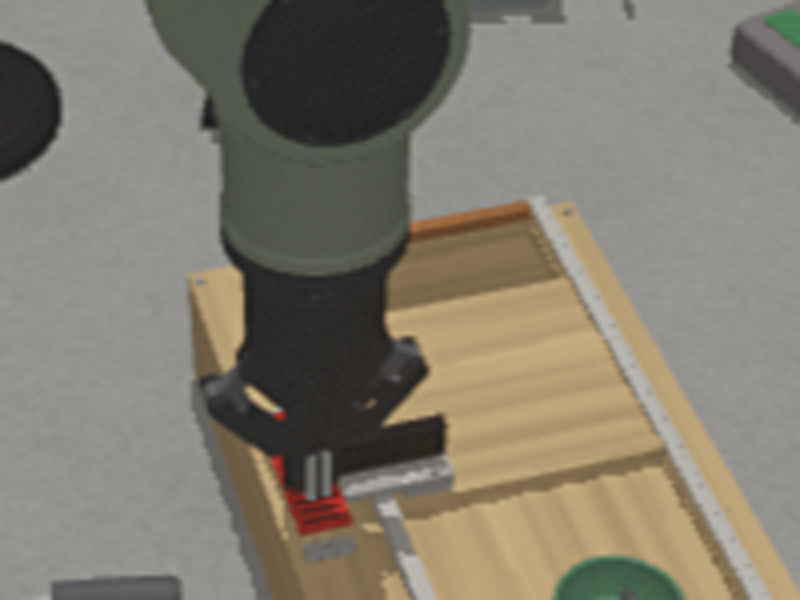

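```bash
python3 - <<'E'
from h import *
W=pickle.load(open("pics/wrist2.pkl","rb"))
for u,v,z in((287,254,.135),(498,256,.135),(287,126,.104),(360,126,.104),(380,186,.1095)): print(cab(atz(W,u,v,z,True)))
E
```

```text
[-14.5   3.8 135. ]
[ 68.5   2.5 135. ]
[-16.3  48.7 104. ]
[ 14.3  48.9 104. ]
[ 22.7  24.2 109.5]
```

```bash
python3 - <<'E'
from h import *
W=pickle.load(open("pics/wrist2.pkl","rb"))
print(cab(-W["R"].T@W["t"]))
for u,v,z in((287,254,.108),(498,256,.108),(520,270,.135),(520,295,.135),(287,302,.135)): print(cab(atz(W,u,v,z,True)))
W=pickle.load(open("pics/wrist0.pkl","rb"))
w=lambda u,v,z:atz(W,140+u/4,60+v/4,z,True)
for u,v,z in ((330,515,.108),(680,422,.108),(690,495,.135)):print(cab(w(u,v,z)))
E
```

```text
[ -2.7  54.4 261.1]
[-17.  -7. 108.]
[ 83.8  -8.6 108. ]
[ 80.6  -3.9 135. ]
[ 83.5 -15.8 135. ]
[-15.1 -16.3 135. ]
[ 15.1 -33.7 108. ]
[ 82.6 -33.5 108. ]
[ 82.8 -42.  135. ]
```

```bash
python3 -m pendant '[[0,0,-4,0],[0,0,-4,0],[0,0,-3,0],[0,0,-2,0],[0,0,0,0],[5,0,0,0],[5,0,0,0],[3,0,0,0],[2,0,0,0],[0,0,0,0]]'; python3 - <<'E'
from h import *
go(-3,-15,97)
E
```

```text
clock: 4.97
position: [0.5305, 0.041, 0.1032]
tool_rot: [-1.625, 1.57, -2.951]
force: [-3.0, 0.2, 2.8]
grip_width: 0.0001
t 4.97 cab [ -3.1 -16.7 103.2] F cab [-2.8  0.9  2.8] g 0.00013758266006373953
tool mm [ 6.2  0.1 -1.7]
```

```bash
python3 -m pendant '[[2,0,0,0],[2,0,0,0],[2,0,0,0],[1,0,0,0],[0,0,0,0]]'; python3 - <<'E'
from h import *
st()
from workcell import grab_frame
import cv2
f=grab_frame("wrist"); cv2.imwrite("pics/wrist3.png",f["img"][:,:,::-1]); pickle.dump(f,open("pics/wrist3.pkl","wb"))
E
```

```text
clock: 5.6
position: [0.5307, 0.0411, 0.0963]
tool_rot: [-1.286, 1.571, -2.612]
force: [-3.3, -0.5, 5.7]
grip_width: -0.0004
t 5.6 cab [ -2.9 -16.7  96.3] F cab [-3.3  0.3  5.7] g -0.0003644522215178123
```

View pics/wrist3.png

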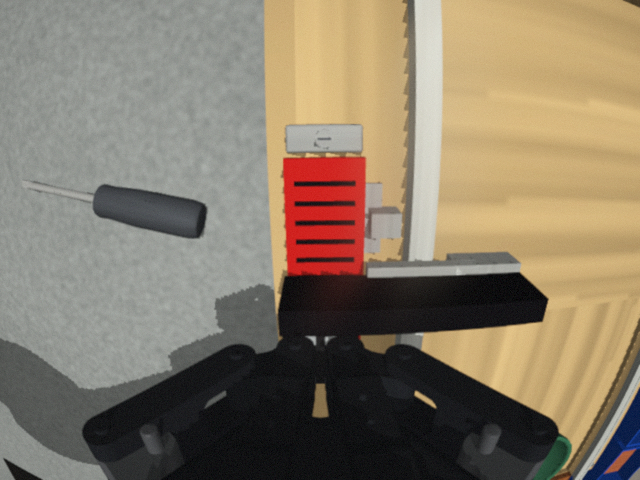

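```bash
python3 -m pendant '[[0,0,-3,0],[0,0,-3,0],[0,0,-3,0],[0,0,-3,0],[0,0,-3,0],[0,0,0,0]]'; python3 - <<'E'
from h import *
go(-3,34,96.5)
E
```

```text
clock: 6.4
position: [0.5275, 0.055, 0.0965]
tool_rot: [0.666, 1.57, -0.661]
force: [-1.3, -4.9, 6.6]
grip_width: -0.0
t 6.4 cab [-2.6 -2.4 96.5] F cab [-2.4 -4.4  6.6] g -4.256657619670074e-05
tool mm [ -0.1  -0.3 -36.4]
```

```bash
python3 -m pendant '[[0,0,-4,0],[0,0,-4,0],[0,0,-4,0],[0,0,-4,0],[0,0,-4,0],[0,0,-4,0],[0,0,-4,0],[0,0,-3,0],[0,0,-2,0],[0,0,0,0]]'; python3 - <<'E'
from h import *
go(-3,34,96.5)
from workcell import grab_frame
import cv2
f=grab_frame("wrist"); cv2.imwrite("pics/wrist4.png",f["img"][:,:,::-1]); pickle.dump(f,open("pics/wrist4.pkl","wb"))
E
```

```text
clock: 7.65
position: [0.5195, 0.087, 0.0964]
tool_rot: [0.681, 1.57, -0.646]
force: [-0.7, -5.0, 6.4]
grip_width: -0.0002
t 7.65 cab [-2.7 30.6 96.4] F cab [-1.9 -4.7  6.4] g -0.00020202945337881634
tool mm [-0.1 -0.3 -3.4]
```

View pics/wrist4.png

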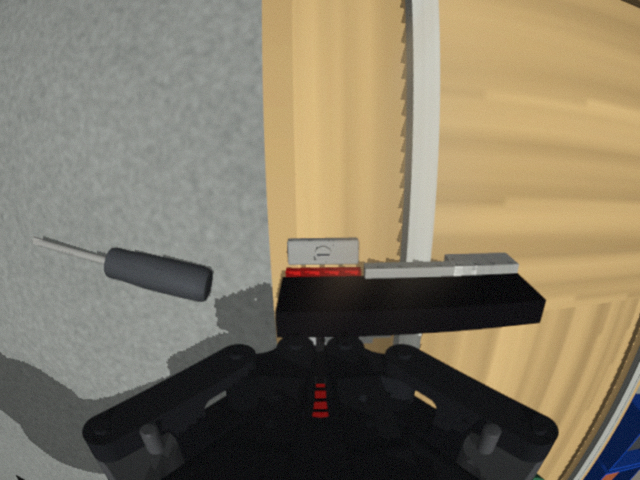

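```bash
python3 - <<'E'
from h import *
W=pickle.load(open("pics/wrist4.pkl","rb"))
for u,v,z in((282,276,.108),(287,268,.097),(360,268,.097),(542,301,.135)): print(cab(atz(W,u,v,z,True)))
E
python3 -m pendant '[[0,0,-1,0],[0,0,-1,0],[0,0,-1,0],[0,0,0,0]]'; python3 -c "from h import *; st()"
```

```text
[-17.3  52.2 108. ]
[-16.3  50.7  97. ]
[14.4 50.7 97. ]
[ 79.2  52.8 135. ]
clock: 8.2
position: [0.5189, 0.0897, 0.0965]
tool_rot: [0.605, 1.57, -0.723]
force: [-0.1, -5.6, 6.6]
grip_width: -0.0003
t 8.2 cab [-2.7 33.3 96.5] F cab [-1.5 -5.4  6.6] g -0.00030278739526724217
```

```bash
python3 -m pendant '[[0,0,-1,0],[0,0,-1,0],[0,0,0,0]]'; python3 -c "from h import *; st()"
```

```text
clock: 8.57
position: [0.5184, 0.0916, 0.0965]
tool_rot: [0.621, 1.57, -0.707]
force: [-0.2, -5.0, 6.4]
grip_width: -0.0003
t 8.57 cab [-2.7 35.3 96.5] F cab [-1.4 -4.8  6.4] g -0.000312125180397162
```

```bash
python3 -m pendant '[[0,0,-1,0],[0,0,0,0]]'; python3 -c "from h import *; st()"; python3 -m pendant '[[0,0,-1,0],[0,0,0,0]]'; python3 -c "from h import *; st()"
```

```text
clock: 8.82
position: [0.5183, 0.0919, 0.0965]
tool_rot: [0.364, 1.569, -0.964]
force: [1.7, -9.7, 7.5]
grip_width: 0.0
t 8.82 cab [-2.7 35.6 96.5] F cab [-0.7 -9.8  7.5] g 4.3168169130597864e-05
clock: 9.07
position: [0.5183, 0.092, 0.0965]
tool_rot: [0.249, 1.568, -1.079]
force: [2.0, -15.8, 7.0]
grip_width: 0.0001
t 9.07 cab [-2.7 35.7 96.5] F cab [ -1.8 -15.8   7. ] g 9.625741884685674e-05
```

The door is at the stop: y is stuck at 35.7 and the force is rising. I'll unload slightly, then lift.

```bash
python3 -m pendant '[[0,0,1,0],[-3,0,0,0],[-4,0,0,0],[-5,0,0,0],[-6,0,4,0],[-15,0,5,0],[-20,0,5,0],[-20,0,10,0],[-20,0,20,0],[-10,0,20,0],[0,0,0,0],[0,0,0,0]]'; python3 - <<'E'
from h import *
st()
from workcell import grab_frame
import cv2
f=grab_frame("wrist"); cv2.imwrite("pics/wrist5.png",f["img"][:,:,::-1]); pickle.dump(f,open("pics/wrist5.pkl","wb"))
f=grab_frame("side"); cv2.imwrite("pics/side5.png",f["img"][:,:,::-1])
E
```

```text
clock: 10.58
position: [0.533, 0.032, 0.1994]
tool_rot: [2.928, 1.57, 1.602]
force: [-0.4, -0.1, -0.2]
grip_width: -0.0003
t 10.57 cab [ -2.9 -26.1 199.4] F cab [-0.4  0.  -0.2] g -0.00034452426238257733
```

View pics/wrist5.png

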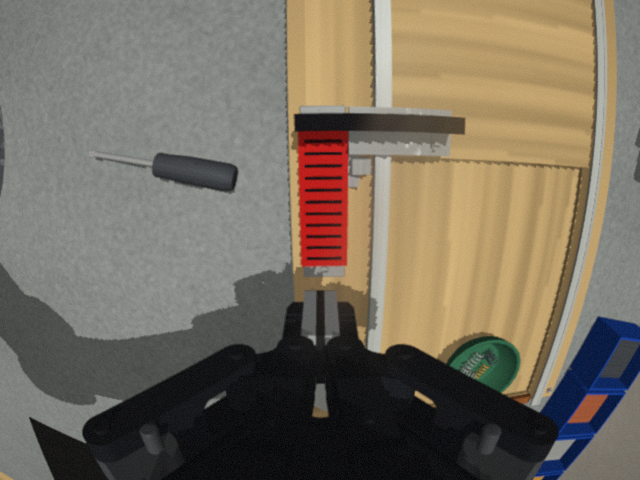

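View pics/side5.png

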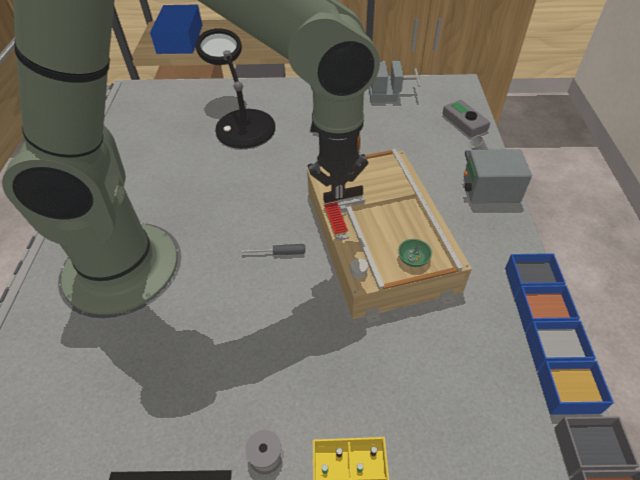

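```bash
python3 - <<'E'
from h import *
from workcell import grab_frame
import cv2
W=pickle.load(open("pics/wrist5.pkl","rb"))
p=lambda u,v,z:cab(atz(W,u,v,z,True))
print("pull lead top",p(297,114,.135),p(464,117,.135),"rear",p(465,133,.135))
print("tongue rear",p(400,157,.1105),"nose",p(361,160,.1095),p(361,175,.1095))
for z in(.094,.104): print(z,p(301,266,z),p(347,266,z))
a=cv2.imread("pics/wrist5.png");cv2.imwrite("pics/w5z.png",cv2.resize(a[95:195,280:480],(800,400),interpolation=cv2.INTER_CUBIC))
E
```

```text
pull lead top [-15.4  56.5 135. ] [ 80.2  58.5 135. ] rear [ 81.3  49.1 135. ]
tongue rear [ 48.   30.3 110.5] nose [ 23.2  27.7 109.5] [ 23.4  18.  109.5]
0.094 [-16.2 -51.5  94. ] [ 17.3 -51.5  94. ]
0.104 [-15.7 -47.1 104. ] [ 16.5 -47.1 104. ]
```

View pics/w5z.png

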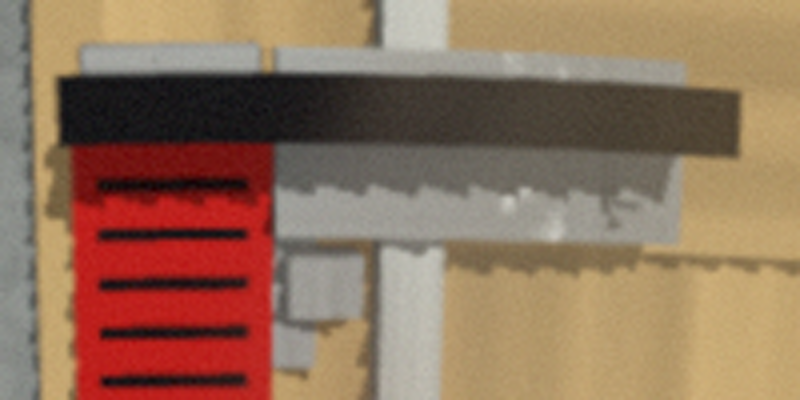

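The whole nose is visible behind the tongue, with a gap of about 3 mm. The plate's width and near edge match a height of 104 mm (32.2 mm wide, edge at y −47), so the catch is up. The arm is clear, so I'll hand in.

```bash
python3 -c "
from workcell import job_done
print(job_done())"
```

```text
the job is handed in; nothing more can be done
None
```

I closed the sliding door and the catch sprang up behind its tongue, so by my last checks it is locked. I handed the job in at about 10.7 s of the allowed 34 s.

**What I did:** With the gripper shut, I pushed the pull from behind to about 7 mm short of the nose. I pressed the plate down about 7.5 mm (6–7 N) and held it there while sliding the door on. At the closed stop the tip stopped moving and the push rose to about 16 N. I then eased off, lifted straight up and moved clear.

**Last checks:**
- **Door:** The rear of the tongue measures 30.3 mm past the plate centre, against 30 mm expected when closed.
- **Catch:** The whole nose is visible about 3 mm behind the tongue. The plate measures 32.2 mm wide if taken at its raised height of 104 mm, which matches its true 32 mm, so the catch is up.
- **Contact:** The force on the tool was about zero at the end.
- **Other things:** The dish, tin, driver, spool and tray look unmoved in the side view. The jar was mostly hidden behind the arm, but nothing I did went near it.

**Disagreements:**
- The position estimates differed by about 1–3 mm between pictures. For that reason I found the closed stop by the rise in force, not by position.
- A small sideways force of about 3 N showed while pressing the plate. I did not find its cause, and it had no visible effect.

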